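# Start a photometer reading

## Robot

A 7-joint arm with a two-finger parallel gripper is mounted at the origin on the work surface. World frame = base frame: x ahead of the robot, y to its left, z up, the work surface at z = 0. Lengths are in m, angles in rad, forces in N, time in s.
With the tool pointing down it reaches from about 0.425 to 0.925 m from the base axis. Payload 6.8 kg.
Tool frame: the origin (TCP) lies on the front face of the gripper's body, between the roots of the fingers; the fingertips stand 73 mm ahead of it and the grasp point (between the pads) lies 54 mm ahead of it (env.nose_length is the distance from the TCP to the fingertips, in m); z points along the fingers, y is the line along which they close (so a half turn about z gives the same grasp; the last joint's range is limited). The gripper opens to 85 mm and grips with 20 to 120 N. Pads are 22 mm wide; open, the fingers measure 114 mm over their backs; the gripper's body (76 mm by 85 mm) begins 54 mm behind the grasp point. The pads swing forward as they close: fully open they stand 13 mm farther back than shut.
Start: joints at [-1.269, 0.477, 0.022, 1.555, -0.011, 1.109, -0.083], TCP at [0.269, 0.619, 0.304] pointing down, gripper open.
Joint ranges: [-2.96, 2.96], [-0.34, 2.1], [-1.41, 1.46], [0.24, 2.44], [-1.37, 4.51], [0.17, 1.92], [-2.96, 2.96]. Speed limits (rad/s): [2.39, 2.39, 3.14, 3.14, 3.14, 3.14, 3.14].

## Interface

Orientations are given as a unit quaternion [w, x, y, z].
In Python, from cell import env, kin, camera, calibration, job gives the robot as it stands. The module is installed in compiled form; this text tells all that it offers. Calls block until the motion is done:
- env.reach(position, orientation): joint-space move of the TCP to a pose.
- env.movel(position, velocity=0.15, rot=None, stop_force=None): straight line of the TCP; rot=None keeps the orientation; velocity is the mean speed in m/s. With stop_force (N) it stops when the force on the tool has changed by that much, and returns True; else False.
- env.goto_joints(angles): joint-space move.
- env.grip(opening, f_grip=None): finger opening in m; f_grip is the grip in N (None keeps the last); returns when the fingers have stopped.
- env.dwell(seconds).
- kin.inverse_kinematics(position, orientation): joint angles nearest the present ones, or None.
- env.get_state(): the state.
- camera(name): name is "scene" or "top"; returns (picture, depth): 400x640x3 uint8, blue, green, red; 400x640 float32, m along the optical axis (not along the pixel's ray), 0 where there is no reading.
- calibration(name): a dict with "fx", "fy", "cx", "cy" (pixels), "rvec" (rotation vector, rad) and "tvec" (3), from world to camera coordinates, as OpenCV has them. Camera axes: x right, y down, z forward; pixel columns grow to the right and rows downward; lengths in m; the calibration is good to about 2 mm. A picture is of the moment at which its call begins. calibration takes no time and is no camera call.
A pose or a line that the arm cannot do raises env.PlanningError and nothing moves.
- job.job_done(): hands the job in; it is judged then, once.
The state is a dict: "time": time; "qpos": joint angles; "joint_velocities": joint speeds; "joint_torque": joint torques, N m; "tcp_pos": TCP position; "orientation": TCP orientation; "force": force on the tool from outside, world axes, zero at the start; "torque": the same for the moment, N m; "opening": finger opening in m; "gripper_force": force on a finger pad.
Only numpy, scipy, OpenCV 4.12 (cv2) and the standard library are available. Lean on these libraries where they do the work, as an engineer would, in place of code of your own. Each camera call takes 0.05 s, during which the arm holds its last target. There are 200 camera calls.

## Task

Start a reading: push the photometer's raised cover down until it is fully shut, then switch the lamp supply on by pressing down the far half of its rocker, and then press the large round start key on the console right down and let it spring back. Keep to that order (the lamp must never be on with the cover open, nor the start key be pressed before the lamp is on) and press no other key. Everything is only to be pressed: do not lift or shift the console, and leave the bottles, vials and other things around the work where they are.

Things in the scene. Friction and masses are not known exactly. Their poses are not given: they have to be found in the camera images.
- photometer: All sizes here are in mm. Ivory instrument 280 deep x 220 wide x 132 tall, fixed. Origin on the table below the middle of its shut cover; x from front (robot side) to back, z up; case from x -70 to +210. Grey hinged cover in the front half of its top. Photometer, supply and console stand side by side in any order, turned up to 0.15 rad.
- cover (a joint): Photometer cover, plate 112 long (x) x 128 wide x 12 thick, hinged at its far edge (photometer x +56, z 120). Value: opening in rad; 0 = shut, top 132 above the table and flush with the side rims; starts 0.4 to 0.7 with the robot-side edge up. Stiff hinge: stays where left; 3 to 5 N down near its middle moves it.
- cover_edge (a point): Middle of the cover's free front edge, upper side (112 from the hinge); moves with the cover.
- supply: Lamp power supply, 260 deep x 130 wide x 122 tall, beige with light grey sloping front panel, fixed. Origin on the table below the rocker's pivot, 80 above it; x from front to back, z up; case from x -60 to +200. The panel (126 long) rises towards the back at 20 degrees.
- rocker (a joint): The only rocker switch, dark grey in a black frame, 48 long (up the slope) x 30 wide, mid-panel on the supply. Value in rad: 0 = off (near half flat, 9 proud of the panel; far half sticks up), 0.35 = on (far half pressed flat). Stays where left; about 3 N on the far end turns it, the far end moving about 8.
- rocker_far_end (a point): On the rocker's pressing surface 19 beyond its pivot on the far half, 5 short of that half's far end; moves with the rocker. Its y is the pivot's direction. When on, the surface here is about 9 above the panel.
- console: Low ivory keypad wedge, 172 deep x 240 wide, 27 tall at the robot side, 63 at the back, 1.2 to 1.7 kg, loose on rubber feet. Origin on the table under its middle; x from near to far edge, z up. Top slopes up away from the robot at 12 degrees, 45 high over the origin; display on the +y half, keys in the -y half and before the display, all grey.
- start_key (a joint): The start key: the only large round key, 34 across, 10 proud, at console x -29, y -62. Value: m pressed, 0 up, 0.005 fully down; about 4 N, springs back up.
- start_key_top (a point): Centre of the start key's upper face; its z axis is the outward normal of the sloping top, x up the slope. 39 above the table under it, about 49 with the key's height.
- small_key_a (a joint): Other key, not for this job: small round key (18 across) at console x +44, y -30, 8 proud; value: m pressed, 0 to 0.005.
- small_key_b (a joint): Other key, not for this job: small round key (18 across) at console x +44, y -94, 8 proud; value: m pressed, 0 to 0.005.
- bar_key_a (a joint): Other key, not for this job: bar key 18 x 38 at console x -54, y +30, 8 proud; value: m pressed, 0 to 0.005.
- bar_key_b (a joint): Other key, not for this job: bar key 18 x 38 at console x -54, y +82, 8 proud; value: m pressed, 0 to 0.005.
- vial_a: Bystander: small capped vial, 24 across, 50 tall, standing on the photometer's rear deck. Origin about at its underside's centre.
- vial_b: Bystander: same kind of vial, standing on the table beside the console's +y side. Origin about at its underside's centre.
- marker: Bystander: marker pen, 14 thick, 135 long, lying in front of the photometer. Origin about at its underside's centre.
- reagent: Bystander: amber bottle, 44 across, 85 tall, on the table beside the supply's +y side. Origin about at its underside's centre.
- beaker: Bystander: open glass beaker, 60 across, 70 tall, on the table near the robot. Origin about at its underside's centre.
- jar: Bystander: clear jar, 54 across, 55 tall, on the table near the robot. Origin about at its underside's centre.
- cuvette_box: Bystander: white box 60 x 80 x 30 tall, lying on the supply's rear top. Origin about at its underside's centre.

How it is judged:
By the outcome, as a careful person would: the job done as asked, in the order asked, and still so for the second after the job is handed in, with the robot touching nothing.
It also fails if it takes over 64 s, if anything falls off the work surface, if the arm or the gripper's body presses on something with over 40 N, if the wrist force passes 120 N, or if a joint passes its speed limit or range.

## Working session

There is one attempt and no reset: what is moved stays moved. The work goes in short steps, each a Python script; the robot and the scene stay as the last script left them, time stands still between calls to the robot, and variables do not carry over. Pictures are saved under pics/ and viewed, at most 10 in all, crops included, and the job is handed in when it is done.

```bash
mkdir -p pics; cat > h.py <<'E'
import numpy as np, cv2
from cell import env, kin, camera, calibration, job
def shot(n):
    im,d=camera(n); np.savez(f'{n}.npz',im=im,d=d); return im,d
def world(n,d):
    c=calibration(n); R=cv2.Rodrigues(np.array(c['rvec'],float))[0]; t=np.array(c['tvec'],float).ravel()
    v,u=np.indices(d.shape); P=np.stack([(u-c['cx'])/c['fx']*d,(v-c['cy'])/c['fy']*d,d],-1)
    return (P-t)@R
E
python3 - <<'E'
from h import *
for n in('top','scene'):
    im,d=shot(n); cv2.imwrite(f'pics/{n}1.png',cv2.resize(im,(800,500),interpolation=cv2.INTER_CUBIC))
    W=world(n,d); np.save(n+'W.npy',W); print(n,-np.array(cv2.Rodrigues(np.array(calibration(n)['rvec'],float))[0]).T@np.ravel(calibration(n)['tvec']))
print(env.get_state()['orientation'],env.nose_length)
E
```

```text
top [0.41829523 0.04507155 1.01409486]
scene [ 1.30138365 -0.26351158  0.78971724]
[-9.97384129e-05  2.03447345e-01  9.79085563e-01 -7.92786549e-04] 0.0726
```

View pics/top1.png

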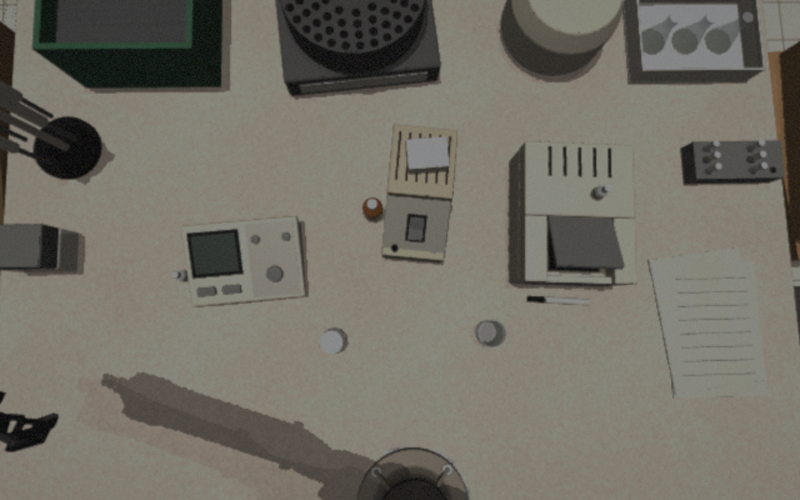

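View pics/scene1.png

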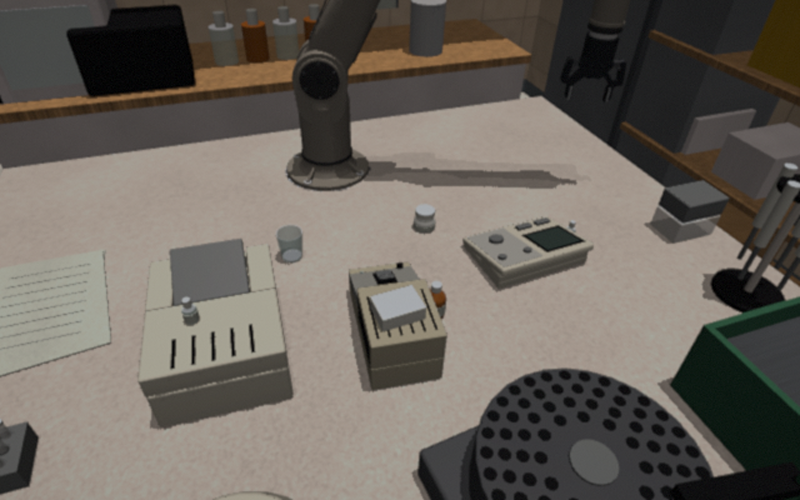

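The top view has the console on the left, with its start key at (275,273). The supply is in the middle, with its rocker at (416,228). The photometer is on the right, with its cover at (583,243). I'll enlarge these.

```bash
python3 - <<'E'
from h import *
z=np.load('top.npz'); im=z['im']; W=np.load('topW.npy')
a=cv2.resize(im[165:255,135:255],None,fx=6.5,fy=6.5,interpolation=cv2.INTER_CUBIC)[:, :780]
cv2.imwrite('pics/con.png',a)
b=cv2.resize(im[145:235,300:380],None,fx=6,fy=6,interpolation=cv2.INTER_CUBIC)
c=cv2.resize(im[105:235,405:515],None,fx=4,fy=4,interpolation=cv2.INTER_CUBIC)
o=np.zeros((540,480+0,3),np.uint8);o[:540]=b
cv2.imwrite('pics/sup.png',o); cv2.imwrite('pics/pho.png',c)
for n,u,v in [('key',220,218),('rock',333,182),('rockfar',333,176),('rocknear',333,188),('cover',466,194),('coverfront',468,212),('coverback',462,176)]:
    print(n,W[v,u].round(4))
E
```

```text
key [0.4905 0.2739 0.0489]
rock [ 0.573  -0.02    0.0892]
rockfar [ 0.586  -0.0194  0.1025]
rocknear [ 0.5583 -0.0199  0.0845]
cover [ 0.5271 -0.3302  0.1567]
coverfront [ 0.4828 -0.3241  0.1752]
coverback [ 0.5745 -0.333   0.1342]
```

View pics/con.png

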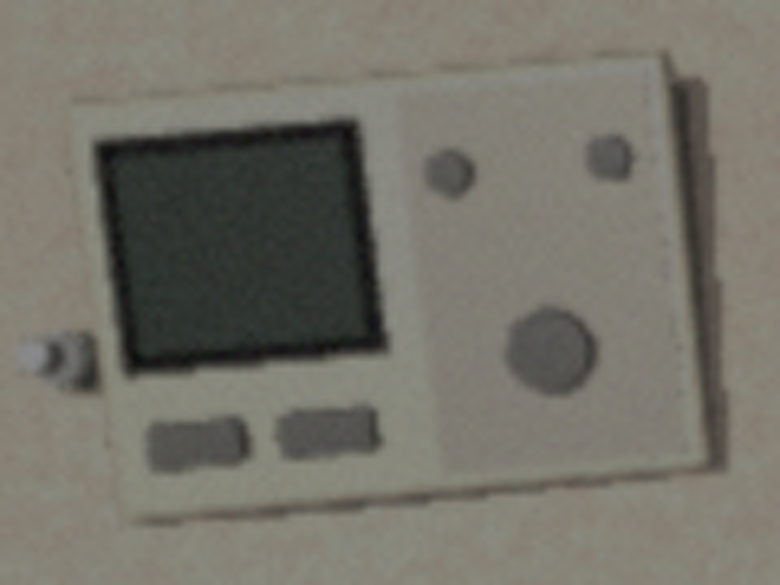

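View pics/sup.png

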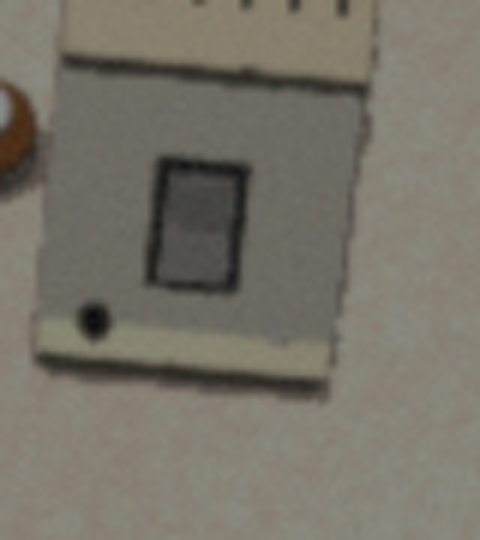

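View pics/pho.png

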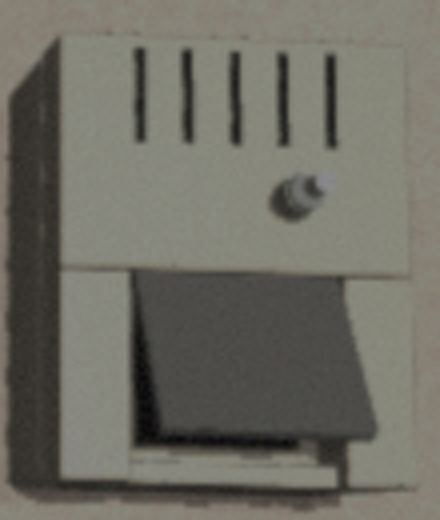

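The crops show these points, as (column, row):
- **Start key:** crop (552,350), original (220,219), at z 0.049 as expected.
- **Rocker:** the frame is centred at crop (198,225), with the raised far half at rows 165–228. The supply yaw is about -0.06.
- **Photometer:** the cover hinge runs from (135,272) to (345,278) and the free edge from (160,437) to (378,437). The yaw is about -0.03.
- **Console:** yaw is about +0.1.

Next I'll refine the points and check IK.

```bash
cat >> h.py <<'E'
from scipy.spatial.transform import Rotation as Rn
def frame(yaw,tilt):   # surface frame: x up the slope, z outward normal
    return Rn.from_euler('ZY',[yaw,-tilt])
def tool(yaw,tilt,flip=False):
    R=frame(yaw,tilt)*Rn.from_euler('x',np.pi)
    if flip: R=R*Rn.from_euler('z',np.pi)
    return R.as_quat()[[3,0,1,2]]
def tcp(tip,yaw,tilt,up=0.):
    return np.array(tip)+frame(yaw,tilt).apply([0,0,env.nose_length+up])
E
python3 - <<'E'
from h import *
W=np.load('topW.npy')
# plane fits / medians
c=W[180:206,450:485].reshape(-1,3); A=np.c_[c[:,:2],np.ones(len(c))]; k=np.linalg.lstsq(A,c[:,2],rcond=None)[0]; print('cover plane',k, 'theta',np.arctan(np.hypot(k[0],k[1])),'yaw',np.arctan2(-k[1],-k[0]), 'resid',np.std(A@k-c[:,2]))
print('hinge x at z.132',(0.132-k[2]-k[1]*-.333)/k[0])
for n,u,v in [('hL',439,174),('hR',491,175),('fL',446,213),('fR',497,213),('rimL',428,190),('rimR',503,190)]: print(n,np.median(W[v-1:v+2,u-1:u+2].reshape(-1,3),0).round(4))
for v in range(170,196): print(v,np.median(W[v,331:336],0).round(4))
p=W[214:224,215:225].reshape(-1,3); print('key',np.median(p,0))
for n,pt,y,t in [('cover',[.5,-.33,.132],-.026,0),('rock',[.59,-.02,.1],-.06,.349),('key',[.4905,.274,.049],.1,.2094)]:
    for f in(0,1):
        for up in(.005,.1):
            q=kin.inverse_kinematics(tcp(pt,y,t,up),tool(y,t,f)); print(n,f,up,None if q is None else np.round(q,2))
E
```

```text
cover plane [-0.70799661  0.88239759  0.82618454] theta 0.8469347239874557 yaw -0.8946207192036999 resid 0.03425836975887933
hinge x at z.132 0.5654633608064272
hL [ 0.581  -0.2779  0.1322]
hR [ 0.5766 -0.4076  0.129 ]
fL [ 0.484  -0.2754  0.1674]
fR [ 0.479  -0.3919  0.1749]
rimL [ 0.542  -0.2479  0.1312]
rimR [ 0.5386 -0.435   0.1298]
170 [ 0.6039 -0.0208  0.0891]
171 [ 0.6011 -0.0205  0.0902]
172 [ 0.5986 -0.0205  0.0895]
173 [ 0.596  -0.0207  0.0903]
174 [ 0.5919 -0.0199  0.0977]
175 [ 0.5892 -0.0199  0.0991]
176 [ 0.5866 -0.0194  0.0989]
177 [ 0.5843 -0.0197  0.0974]
178 [ 0.5821 -0.0198  0.0959]
179 [ 0.5797 -0.0199  0.0952]
180 [ 0.5777 -0.0198  0.0916]
181 [ 0.5753 -0.0199  0.0905]
182 [ 0.573  -0.02    0.0892]
183 [ 0.5705 -0.0199  0.0885]
184 [ 0.5683 -0.0201  0.0861]
185 [ 0.5659 -0.02    0.0851]
186 [ 0.5636 -0.0199  0.0843]
187 [ 0.5611 -0.0202  0.0834]
188 [ 0.5583 -0.0199  0.0845]
189 [ 0.5559 -0.0201  0.0835]
190 [ 0.5534 -0.0199  0.0827]
191 [ 0.5512 -0.0199  0.0801]
192 [ 0.5488 -0.0177  0.0788]
193 [ 0.5471 -0.0202  0.0721]
194 [ 0.545  -0.0205  0.069 ]
195 [ 0.5426 -0.0206  0.067 ]
key [0.48919603 0.275481   0.04744411]
cover 0 0.005 [-0.15  0.62  0.88  1.87 -0.59  0.94 -0.59]
cover 0 0.1 [-0.2   0.5   0.95  1.79 -0.45  1.09 -0.69]
cover 1 0.005 [-0.15  0.62  0.89  1.87 -0.6   0.94  2.56]
cover 1 0.1 [-0.32  0.64  1.2   1.79 -0.64  1.18  2.63]
rock 0 0.005 [-0.57  0.42  0.57  2.17 -0.6   0.31 -1.16]
rock 0 0.1 [-0.83  0.21  0.83  2.18 -0.26  0.48 -1.47]
rock 1 0.005 [-0.31  0.37  0.25  2.16 -0.14  0.28  1.55]
rock 1 0.1 [-0.58  0.18  0.52  2.17 -0.09  0.47  1.5 ]
key 0 0.005 [-1.12  0.52  0.55  2.14 -0.41  0.39 -1.76]
key 0 0.1 [-1.26  0.33  0.66  2.13 -0.17  0.57 -1.98]
key 1 0.005 [-0.75  0.46  0.08  2.12  0.21  0.4   0.8 ]
key 1 0.1 [-0.79  0.28  0.1   2.1   0.16  0.59  0.84]
```

Checks agree with the sizes given:
- The panel slope is about 20° and the pivot height about 81 mm.
- The rim is at 131 mm.
- The key is at 48 mm.

Now I'll shut the cover.

```bash
python3 - <<'E'
from h import *
print(env.get_state()['time'])
env.grip(0.0)
t=[.505,-.335,.132]; y=-.026
env.reach(tcp(t,y,0,.10),tool(y,0))
env.movel(tcp(t,y,0,.055),.1)
hit=env.movel(tcp(t,y,0,-.008),.03,stop_force=18)
s=env.get_state(); print(hit,s['tcp_pos'][2]-env.nose_length,s['force'],s['time'])
env.dwell(.3)
env.movel(tcp(t,y,0,.12),.2)
im,d=shot('scene'); cv2.imwrite('pics/s2.png',cv2.resize(im[150:340,80:400],(800,475),interpolation=cv2.INTER_CUBIC))
print(env.get_state()['time'])
E
```

```text
0.1
True 0.13207796989334625 [-2.46062756  2.16326042  7.99399193] 6.525
7.625
```

View pics/s2.png

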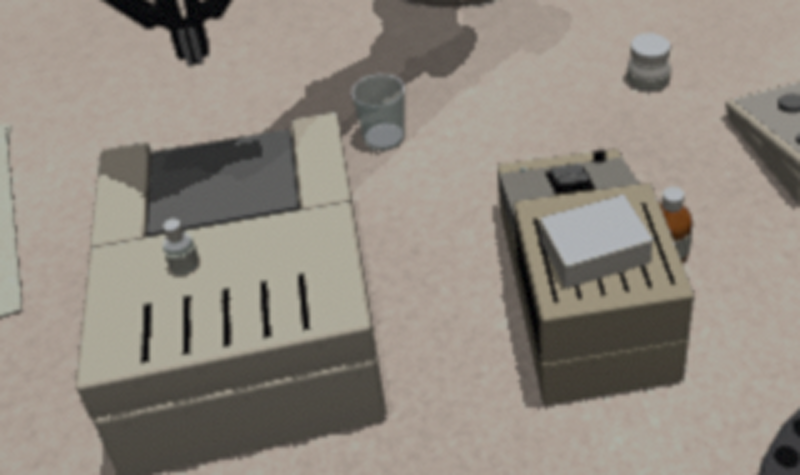

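The picture shows the cover lying flush between the rims, with its front edge at about (215,147). I'll check the heights by depth before switching on.

```bash
python3 - <<'E'
from h import *
z=np.load('scene.npz'); W=world('scene',z['d'])
P=W.reshape(-1,3)
for x0 in np.arange(.455,.60,.015):
    f=lambda a,b:(lambda m:(m.sum(),np.median(P[m,2]).round(4) if m.any() else 0))((abs(P[:,0]-x0)<.007)&(P[:,1]>a)&(P[:,1]<b)&(P[:,2]>.05)&(P[:,2]<.21))
    print(round(x0,3),'cover',f(-.38,-.29),'rimL',f(-.26,-.242),'rimR',f(-.44,-.42))
E
```

```text
0.455 cover (np.int64(0), 0) rimL (np.int64(2), np.float64(0.1337)) rimR (np.int64(31), np.float64(0.1337))
0.47 cover (np.int64(82), np.float64(0.1338)) rimL (np.int64(32), np.float64(0.134)) rimR (np.int64(34), np.float64(0.1339))
0.485 cover (np.int64(146), np.float64(0.1342)) rimL (np.int64(27), np.float64(0.134)) rimR (np.int64(35), np.float64(0.1344))
0.5 cover (np.int64(156), np.float64(0.1342)) rimL (np.int64(28), np.float64(0.1339)) rimR (np.int64(36), np.float64(0.134))
0.515 cover (np.int64(158), np.float64(0.1341)) rimL (np.int64(31), np.float64(0.1341)) rimR (np.int64(37), np.float64(0.1341))
0.53 cover (np.int64(172), np.float64(0.1341)) rimL (np.int64(35), np.float64(0.134)) rimR (np.int64(38), np.float64(0.1342))
0.545 cover (np.int64(168), np.float64(0.1342)) rimL (np.int64(32), np.float64(0.1339)) rimR (np.int64(38), np.float64(0.1338))
0.56 cover (np.int64(176), np.float64(0.1339)) rimL (np.int64(34), np.float64(0.1341)) rimR (np.int64(42), np.float64(0.1339))
0.575 cover (np.int64(218), np.float64(0.1335)) rimL (np.int64(35), np.float64(0.1343)) rimR (np.int64(46), np.float64(0.1337))
0.59 cover (np.int64(125), np.float64(0.134)) rimL (np.int64(35), np.float64(0.1337)) rimR (np.int64(44), np.float64(0.1342))
```

Cover and rims are level, so the cover is fully shut. Next, the rocker.

```bash
python3 - <<'E'
from h import *
t=np.array([.5873,-.0208,.0957]); y,ti=-.06,.349
def ok(f): return kin.inverse_kinematics(tcp(t,y,ti,.1),tool(y,ti,f))
q=tool(y,ti)
env.reach(tcp(t,y,ti,.11),q)
env.movel(tcp(t,y,ti,.025),.1)
hit=env.movel(tcp(t,y,ti,-.006),.02,stop_force=15)
s=env.get_state(); tip=s['tcp_pos']-frame(y,ti).apply([0,0,env.nose_length]); print(hit,frame(y,ti).inv().apply(tip-t),s['force'],s['time'])
env.dwell(.2)
env.movel(tcp(t,y,ti,.11),.2)
env.reach(tcp([.4892,.2745,.048],.1,.2094,.11),tool(.1,.2094))
im,d=shot('top'); W=world('top',d)
for v in range(172,195,2): print(v,np.median(W[v,331:336],0).round(4))
cv2.imwrite('pics/t3.png',cv2.resize(im[130:270,120:400],(800,400),interpolation=cv2.INTER_CUBIC))
print(env.get_state()['time'])
E
```

```text
True [ 0.00253365 -0.00035343 -0.00194288] [-3.87463957 -0.63466524  8.69535111] 11.1083
172 [ 0.5984 -0.0206  0.0914]
174 [ 0.5921 -0.02    0.0966]
176 [ 0.5876 -0.0202  0.0933]
178 [ 0.5829 -0.0201  0.091 ]
180 [ 0.5782 -0.0202  0.0896]
182 [ 0.5734 -0.0201  0.0868]
184 [ 0.5678 -0.0197  0.0893]
186 [ 0.5627 -0.0197  0.089 ]
188 [ 0.5577 -0.0195  0.0884]
190 [ 0.5525 -0.0194  0.089 ]
192 [ 0.5498 -0.0205  0.0722]
194 [ 0.5448 -0.0204  0.0703]
13.2333
```

View pics/t3.png

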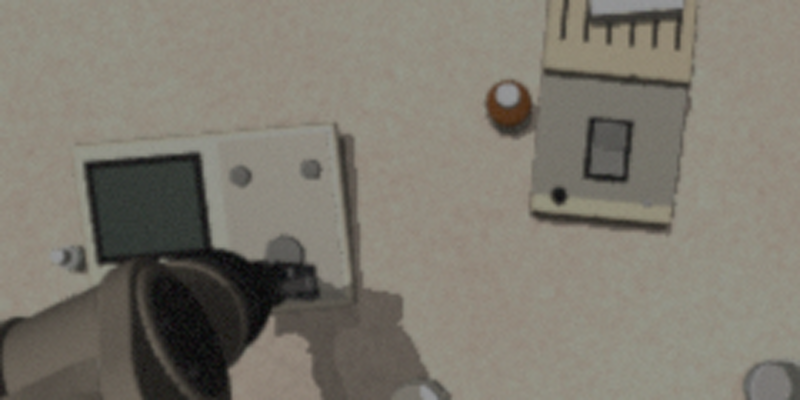

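The rocker has flipped: its near half is now horizontal (about 20° from the panel) and its far half lies along the panel. The key, at (285,248), is clear below the tip. Now I'll press the start key.

```bash
python3 - <<'E'
from h import *
t=np.array([.4892,.2745,.048]); y,ti=.1,.2094
env.movel(tcp(t,y,ti,.015),.1)
hit=env.movel(tcp(t,y,ti,-.012),.02,stop_force=13)
s=env.get_state(); tip=s['tcp_pos']-frame(y,ti).apply([0,0,env.nose_length]); print(hit,frame(y,ti).inv().apply(tip-t),s['force'],s['time'])
env.dwell(.2)
env.movel(tcp(t,y,ti,.11),.15)
env.goto_joints([-1.269,.477,.022,1.555,-.011,1.109,-.083])
im,d=shot('top'); W=world('top',d)
print(np.median(W[214:224,215:225].reshape(-1,3),0))
cv2.imwrite('pics/t4.png',cv2.resize(im,(800,500),interpolation=cv2.INTER_CUBIC))
print(env.get_state()['time'])
E
```

```text
True [ 3.38527225e-05 -9.70251867e-05 -4.56887991e-03] [-4.59302071 -1.9688264  12.86851984] 15.2833
[0.48919661 0.27499365 0.04751967]
18.0417
```

View pics/t4.png

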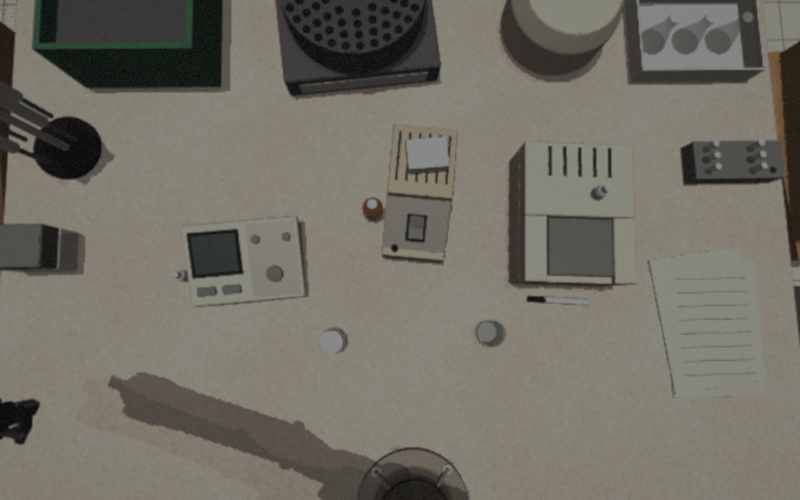

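The cover is flush, the rocker is on, the key at (275,273) has sprung back up, and everything else is where it was. The key stopped at 13 N after about 5 mm, against about 4 N needed, so it bottomed out.

```bash
python3 -c "
from h import *
print(job.job_done())"
```

```text
the job is handed in; nothing more can be done
None
```

I shut the cover, switched the lamp on, then pressed the start key down and let it spring back, in that order; the final picture shows nothing else moved, and the job is handed in at about 18 s.

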